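# Seat the drone battery and gauge its slack

## Robot

A 6-joint arm with a two-finger parallel gripper is mounted at the origin on the work surface. World frame = base frame: x ahead of the robot, y to its left, z up, the work surface at z = 0. Lengths are in m, angles in rad, forces in N, time in s.
With the tool pointing down it reaches from about 0.325 to 0.775 m from the base axis. Payload 5.5 kg.
Tool frame: the origin (TCP) lies at the very end of the fingers, on their centre line; the grasp point (between the pads) lies 19 mm behind it; z points along the fingers, y is the line along which they close (so a half turn about z gives the same grasp; the last joint's range is limited). The gripper opens to 88 mm and grips with 3 to 60 N. Pads are 20 mm wide; open, the fingers measure 115 mm over their backs; the gripper's body (75 mm by 178 mm) begins 61 mm behind the grasp point.
Start: joints at [-1.301, 0.091, 1.231, -0, 1.82, -0.057], TCP at [0.193, -0.568, 0.223] pointing down, gripper open.
Joint ranges: [-2.87, 2.87], [-0.86, 2.18], [0.17, 2.46], [-1.51, 4.65], [0.06, 2.69], [-2.65, 2.65]. Speed limits (rad/s): [2.57, 2.57, 3.01, 3.14, 3.14, 3.14].

## Interface

Orientations are given as a rotation vector (axis times angle).
In Python, from workcell import ctrl gives the robot as it stands.
- The arm moves only by the shell command python3 -m inch 'ROWS' [OPENING]. ROWS is text: rows parted by semicolons, each of 6 numbers parted by spaces: the shift along the tool's x, y, z in mm, then the turn, a rotation vector about the tool's x, y, z in rad. In form: x y z rx ry rz; .... A call has 1 to 10 rows; each row is the pose to reach, as a shift and turn from the pose commanded when the call began, along the tool's axes at that moment; what a row does not reach only later rows make up. A row lasts 1/10 s, in which the tool goes at most 50 mm and 8.59 degrees, less where a joint would pass 70% of its speed; a pose out of reach is approached as far as the arm can. A call with a gripper value outside its range is refused whole. OPENING is the finger opening in mm, from 0 to 87.8, set as the call begins (- or left out, the last holds). The fingers move at their own pace and stop on an object; the grip force is fixed at half the most. Time passes only in rows, so rows that repeat a pose let the fingers close. It gives the time, the measured TCP pose, the force, the opening and the grip force at its end, in the units of the state.
- ctrl.read_state(): the state, without advancing time (a new reading comes with each control period).
- ctrl.snapshot(name): name is "side" or "top" or "wrist"; returns a dict with "frame" (384x512x3 uint8, blue, green, red), "range_z" (384x512 float32, m along the optical axis (not along the pixel's ray), 0 where there is no reading), "fx", "fy", "cx", "cy" (pixels), "position" and "rotation" of the camera in the world; the wrist camera has in their place "hand_eye" (4x4, takes a point from camera to tool coordinates, whose origin is the TCP and whose axes are the flange's). Camera axes: x right, y down, z forward; pixel columns grow to the right and rows downward; lengths in m; the calibration is good to about 2 mm. A picture is of the moment at which its call begins: read the wrist's pose just before it.
- ctrl.sign_off(): hands the job in; it is judged then, once.
Trained networks look in a picture, given as the dict that the camera call returned (one of the last four; its "shot" number tells which), for a name from the list of things; names that differ only in an ending like _2 or _b are one class to them, and where a whole thing is asked for, a point or a joint stands for the part that bears it (a point fixed in the world has none). Each returns a list of dicts, best first, with "p" (0 to 1); they miss things now and then, are a little off and sometimes report something else, mostly with a low value. They report only what shows in the picture. A call takes as long as a camera call. They do not tell look-alikes from the thing itself.
- ctrl.find_in(name, picture): "centre" ([x, y, z] in m, in the coordinates of the camera as it stood for that picture, good to about 4 mm: the middle of the surface that is visible of it).
- ctrl.mark_of(name, picture): "centre" ([x, y, z] in m, in the coordinates of the camera as it stood for that picture, good to about 4 mm: a listed point, or the origin of a listed thing).
The state is a dict: "time_s": time; "joints": joint angles; "dq": joint speeds; "joint_torque": joint torques, N m; "ee_pos": TCP position; "eef_rot": TCP orientation; "force": force on the tool from outside, world axes, zero at the start; "moment": the same for the moment, N m; "grip_width": finger opening in m; "gripper_force": force on a finger pad.
Only numpy, scipy, OpenCV 4.12 (cv2) and the standard library are available. Lean on these libraries where they do the work, as an engineer would, in place of code of your own. Each camera call takes 0.05 s, during which the arm holds its last target. There are 200 camera calls.

## Task

Turn the loose drone battery so that its yellow connector points to the notched plate of the cradle and set it right down in the cradle, flat, connector in the notch and up against that plate. Then draw the orange-handled taper gauge out of its wooden stand and slide its blade straight down between the plain end of the battery and the blue spring plate, gently, until it drags snugly with the spring plate just pushed back; do not force it. Finish while still holding the gauge by its handle at that depth: do not let go, and leave everything else on the bench alone.

Things in the scene. Friction and masses are not known exactly. Their poses are not given: they have to be found in the camera images.
- pack: Loose drone battery, black block with a red band, 70 x 36 x 42 mm (x, y, z), about 0.22 kg, flat on the bench at some heading. Origin: centre of its underside, z up. At its +x end a yellow connector tab 12 mm long, 14 mm wide, from 20 to 34 mm above the underside. The -x end is plain. Grip it across its 36 mm width.
- pack_tab (a point): Outer end of the battery's yellow connector tab, 47 mm along the battery's +x from its origin and 27 mm above its underside.
- cradle: Fixed cradle: aluminium base 4 mm thick, x -110 to 50, y +-40 mm, black seat, an end plate at each end. Origin on the bench under the seated battery's centre, z up. A battery seated with its tab in the notch and touching the notched plate has its origin at x 0, y 0, z 16 mm, its +x along the cradle's +x, its top 58 mm above the bench. Below the gap at the -x end there is only the base.
- seat (a point): Centre of the cradle's black seat, 16 mm above the bench, 67 x 34 mm. Four low orange guides that flare outward stand along its long sides (x +-16 to +-28 mm from here, tops 22 mm above the bench); the battery has about 1 to 1.5 mm of play in y at the seat.
- notch (a point): Middle of the dark steel notched plate's inner face (35 mm towards the cradle's +x from its origin), 54 mm above the bench. Plate 6 mm thick, 48 mm wide; two ears flare outward up to 64 mm height; the notch between them is 19 mm wide, open at the top, bottom 18 mm above the bench.
- plate_edge (a point): Middle of the upper inner edge of the blue spring plate, 58 mm above the bench, facing the battery's plain end from the cradle's -x side. Plate 44 mm wide; above this edge it flares away from the battery to 69 mm height. Grey block behind it: 52 mm high. With the battery against the notched plate the gap here is 4 to 6 mm, different each time.
- spring_plate (a joint): How far the blue spring plate is pushed back (towards the cradle's -x), m: 0 at rest, stop at 0.010. Spring 3 N per mm, so 2 mm back is a squeeze of 6 N. Snug is from 0.5 to 4.5 mm back; more than 6 mm is forcing it.
- gauge: Taper gauge upright in its stand, 0.09 kg. Origin: middle of the handle's lower face, z up. Orange handle 18 x 30 x 48 mm (x, y, z) above it; steel blade below, 18 mm wide in y, 56 mm long, tapering in x from 11 mm thick at the handle to 2 mm at the tip. Its broad faces (+-x) are alike. The blade is sprung about y in the handle and yields sideways a little (1 Nm/rad, to 0.12 rad).
- gauge_tip (a point): Middle of the gauge blade's lower end, 56 mm below the gauge's origin. The blade grows 0.16 mm thicker per mm upward from here. While it moves down in the gap the drag is about 1.3 times the squeeze of the spring plate (1 to 1.7 with friction); at rest much of the drag fades but the squeeze stays.
- stand: Fixed wooden block, 56 x 66 x 62 mm (x, y, z), origin at the centre of its underside; its upright slot (14 x 23 mm, through) holds the gauge, whose handle rests on the block's top, 62 mm above the bench. Draw the gauge straight up by 60 mm to free it.
- spool: White solder spool, 56 mm across, 40 mm high, loose; leave alone. Origin: centre of its underside.
- flux: Small amber flux jar, 44 mm across, 45 mm high, loose; leave alone. Origin: centre of its underside.
- glue: Red glue bottle, 48 mm across, 125 mm high, loose; leave alone. Origin: centre of its underside.
- motor: Small red drone motor, 29 mm across, 32 mm high, loose; leave alone. Origin: centre of its underside.
- driver: Screwdriver lying on the bench, 160 mm long, loose; leave alone. Origin: under its middle.
- tin: Round steel tin of brass wool, 66 mm across, 32 mm high, loose; leave alone. Origin: centre of its underside.
There are look-alikes about, which are no part of the job. What is shaped like the gauge but pink or turquoise is not meant.

How it is judged:
On the way:
1. the battery sits flat on the cradle's seat, connector in the notch, and is let go (z of pack in the frame of cradle between 0.014 and 0.0185 m and angle between pack's own z axis and vertical below 0.06 rad and x of pack_tab in the frame of cradle above 0.04 m and contact force between the fingers and pack below 0.1 N), for 0.2 s.
At the end, for the whole second after the job is handed in: Battery flat on the cradle's seat (2.5 mm, 0.06 rad), connector in the notch, within 2.5 mm of that plate; gauge gripped, at rest, upright within 0.2 rad, blade 10 mm or more deep, within 10 mm of mid-width, pressing the battery, spring plate 0.5 to 4.5 mm back, not standing on the cradle (z of pack in the frame of cradle between 0.014 and 0.0185 m and angle between pack's own z axis and vertical below 0.06 rad and x of pack_tab in the frame of cradle above 0.0445 m and value of joint spring_plate between 0.0005 and 0.0045 m and contact force between gauge and pack above 0.8 N and z of gauge_tip in the frame of cradle below 0.048 m and y of gauge_tip in the frame of cradle between -0.01 and 0.01 m and contact force between gauge and cradle below 0.2 N and angle between gauge's own z axis and vertical below 0.2 rad and contact force between the fingers and gauge above 1.5 N and linear speed of gauge below 0.01 m/s); the arm keeps its last pose, push and grip.
It fails at once if the gauge is forced: spring plate pushed back more than 6 mm (value of joint spring_plate above 0.006 m).
It fails at once if a bystander is pushed more than 30 mm (distance of any of spool, flux, glue, motor, driver, tin from where it was at the start of the episode above 0.03 m).
It also fails if it takes over 58 s, if anything falls off the work surface, if the arm or the gripper's body presses on something with over 40 N, if the wrist force passes 120 N, or if a joint passes its speed limit or range.

## Working session

There is one attempt and no reset: what is moved stays moved. The work goes in short steps, Python scripts to look and compute and a shell command to move; the robot and the scene stay as the last step left them, time stands still between calls to the robot, and variables do not carry over. Pictures are saved under pics/ and viewed, at most 10 in all, crops included, and the job is handed in when it is done.

```bash
ls; mkdir -p pics
cat > h.py <<'E'
import numpy as np, cv2
from scipy.spatial.transform import Rotation as R
from workcell import ctrl
def cam(name):
    s=ctrl.read_state(); p=ctrl.snapshot(name)
    if name=="wrist":
        T=np.eye(4);T[:3,:3]=R.from_rotvec(s["eef_rot"]).as_matrix();T[:3,3]=s["ee_pos"]
        M=T@np.array(p["hand_eye"])
    else:
        M=np.eye(4);r=np.array(p["rotation"]);M[:3,:3]=r if r.shape==(3,3) else R.from_rotvec(r).as_matrix();M[:3,3]=p["position"]
    return p,M
def w(M,c): return M[:3,:3]@np.array(c)+M[:3,3]
def px(p,c): return (int(p["fx"]*c[0]/c[2]+p["cx"]),int(p["fy"]*c[1]/c[2]+p["cy"]))
def cloud(p,M):
    z=p["range_z"];v,u=np.indices(z.shape)
    P=np.stack([(u-p["cx"])/p["fx"]*z,(v-p["cy"])/p["fy"]*z,z],-1)
    return P@M[:3,:3].T+M[:3,3]
E
python3 - <<'E'
from h import *
fr=[]
for n in ("top","side"):
    p,M=cam(n);cv2.imwrite(f"pics/{n}0.png",p["frame"]);fr.append(p["frame"])
    print(n,np.round(M,3).tolist())
    for k in ("pack","pack_tab","cradle","seat","notch","plate_edge","gauge","gauge_tip","stand","spool","flux","glue","motor","driver","tin"):
        for d in ctrl.mark_of(k,p)[:4]:
            if d["p"]>.2: print(k,round(d["p"],2),w(M,d["centre"]).round(3),px(p,d["centre"]))
cv2.imwrite("pics/both.png",cv2.resize(np.vstack(fr),(400,600)))
E
```

```text
pics
top [[0.003, -0.998, 0.066, 0.476], [-1.0, -0.003, 0.006, -0.029], [-0.006, -0.066, -0.998, 1.175], [0.0, 0.0, 0.0, 1.0]]
pack 0.77 [ 0.481  0.29  -0.003] (144, 211)
pack_tab 0.92 [0.513 0.32  0.024] (131, 200)
cradle 0.55 [ 0.534  0.041 -0.003] (229, 194)
seat 0.8 [0.536 0.042 0.014] (228, 192)
notch 0.91 [0.523 0.073 0.053] (217, 196)
plate_edge 0.62 [ 0.549 -0.001  0.057] (243, 187)
plate_edge 0.28 [ 0.372 -0.168  0.   ] (301, 249)
gauge 0.78 [ 0.352 -0.361 -0.   ] (368, 257)
gauge 0.7 [ 0.513 -0.428  0.005] (390, 201)
gauge 0.64 [ 0.485 -0.299  0.054] (350, 210)
gauge_tip 0.65 [ 0.362 -0.412  0.002] (386, 253)
gauge_tip 0.63 [ 0.571 -0.425  0.007] (389, 181)
gauge_tip 0.39 [0.533 0.039 0.001] (230, 194)
stand 0.55 [ 0.483 -0.302 -0.003] (347, 211)
stand 0.35 [ 0.483  0.293 -0.004] (143, 211)
spool 0.7 [ 0.715  0.355 -0.001] (124, 132)
spool 0.48 [0.54  0.042 0.015] (229, 191)
flux 0.78 [ 0.716 -0.308 -0.003] (348, 132)
glue 0.62 [ 0.765  0.188 -0.002] (180, 116)
motor 0.66 [0.702 0.06  0.002] (223, 136)
driver 0.78 [ 0.368 -0.167 -0.   ] (301, 251)
driver 0.38 [ 0.549 -0.001
[... 552 characters left out ...]
 0.55  -0.002  0.055] (245, 198)
gauge 0.74 [ 0.517 -0.43   0.007] (278, 359)
gauge 0.72 [ 0.368 -0.165  0.002] (189, 269)
gauge 0.65 [ 0.484 -0.302  0.059] (247, 293)
gauge_tip 0.68 [0.513 0.322 0.026] (214, 145)
gauge_tip 0.65 [ 0.368 -0.412  0.009] (203, 368)
gauge_tip 0.58 [ 0.574 -0.424  0.009] (304, 348)
stand 0.98 [ 0.491 -0.306 -0.004] (251, 309)
spool 0.78 [0.721 0.354 0.002] (268, 138)
flux 0.72 [ 0.724 -0.306 -0.003] (345, 288)
glue 0.85 [0.773 0.186 0.002] (296, 162)
motor 0.56 [0.707 0.058 0.001] (290, 190)
driver 0.94 [ 0.369 -0.163 -0.   ] (189, 269)
driver 0.72 [ 0.719  0.354 -0.003] (268, 139)
tin 0.88 [ 0.358  0.169 -0.001] (174, 185)
tin 0.69 [0.536 0.038 0.016] (237, 199)
```

View pics/side0.png

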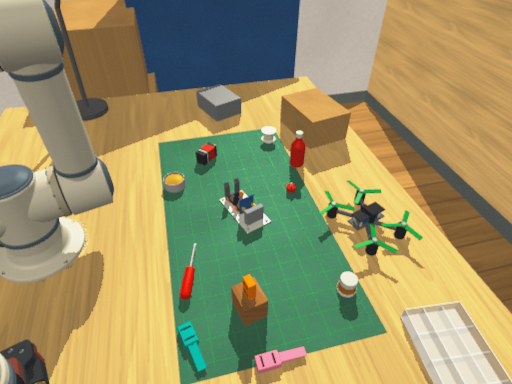

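Run:
```python
from h import *
a=cv2.imread("pics/top0.png"); b=cv2.imread("pics/side0.png")
A=cv2.resize(a[160:280,320:420],None,fx=4,fy=4,interpolation=cv2.INTER_CUBIC);B=cv2.resize(b[240:384,180:280],(400,480),interpolation=cv2.INTER_CUBIC)
cv2.imwrite("pics/crop.png",np.hstack([A,B]))
# pack & cradle clouds from top and side
for n in ("top","side"):
    p,M=cam(n);C=cloud(p,M)
    m=(abs(C[...,0]-.481)<.07)&(abs(C[...,1]-.29)<.07)&(C[...,2]>.034)&(C[...,2]<.05)
    q=C[m][:,:2].astype(np.float32);print(n,"packtop",len(q),cv2.minAreaRect(q),q.mean(0),C[m][:,2].mean())
    m=(abs(C[...,0]-.485)<.06)&(abs(C[...,1]+.30)<.06)&(C[...,2]>.098)&(C[...,2]<.125)
    q=C[m][:,:2].astype(np.float32);print("gaugetop",len(q),cv2.minAreaRect(q),q.mean(0),C[m][:,2].mean())
    m=(abs(C[...,0]-.485)<.06)&(abs(C[...,1]+.30)<.06)&(C[...,2]>.05)&(C[...,2]<.07)
    q=C[m][:,:2].astype(np.float32);print("stand",len(q),cv2.minAreaRect(q),q.mean(0),C[m][:,2].mean())
    if n=="side":
        pass
```

```text
top packtop 329 ((0.48094063997268677, 0.29197585582733154), (0.08137363940477371, 0.0373736210167408), 45.483402252197266) [0.477677   0.28854653] 0.040665416338297816
gaugetop 82 ((0.4855300188064575, -0.30173400044441223), (0.01754695735871792, 0.029157407581806183), 11.405611038208008) [ 0.48543948 -0.30086485] 0.10719063468598972
stand 401 ((0.4856265187263489, -0.30249738693237305), (0.055967021733522415, 0.06809751689434052), 13.015583992004395) [ 0.48525023 -0.2994046 ] 0.05973242070226344
side packtop 170 ((0.48173844814300537, 0.2925388514995575), (0.0834462121129036, 0.04069770127534866), 45.13957214355469) [0.47826323 0.2849377 ] 0.04115145876859406
gaugetop 148 ((0.48661085963249207, -0.30384519696235657), (0.017781879752874374, 0.030356943607330322), 13.982994079589844) [ 0.48601124 -0.30543217] 0.1078075591343718
stand 607 ((0.4865083694458008, -0.30311423540115356), (0.057253822684288025, 0.06787742674350739), 14.13056755065918) [ 0.4845398  -0.31205997] 0.06094910900408769
```

View pics/crop.png

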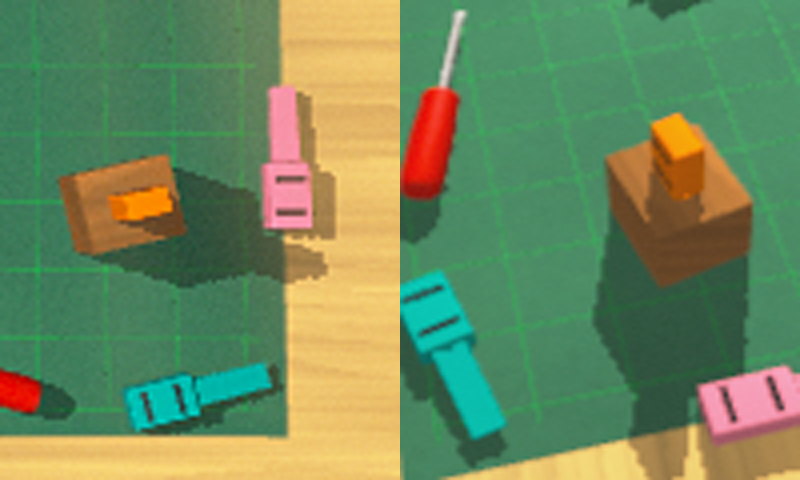

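The candidates are the orange gauge in the wooden stand, side (249,290), the pink one at (278,359) and the turquoise one at (192,345). The orange one fits because it is upright in the stand with an orange handle, and the crop confirms it. The battery is at side (206,155) and the cradle at (240,207).

```bash
cat >> h.py <<'E'
def go(pos,yaw,s=None):
    """row to reach TCP pos, tool down, tool y axis along world yaw (mod pi, nearest)"""
    s=s or ctrl.read_state(); r0=R.from_rotvec(s["eef_rot"]); best=None
    for k in (0,np.pi):
        y=np.array([np.cos(yaw+k),np.sin(yaw+k),0]);z=np.array([0,0,-1.])
        rv=(r0.inv()*R.from_matrix(np.stack([np.cross(y,z),y,z],1))).as_rotvec()
        d=r0.inv().apply(np.array(pos)-s["ee_pos"])*1000
        print("row",d.round(1),rv.round(4),"j6",round(s["joints"][5],2))
E
python3 - <<'E'
from h import *
s=ctrl.read_state();print(s["time_s"],s["ee_pos"],R.from_rotvec(s["eef_rot"]).as_matrix().round(3).tolist(),s["force"],s["grip_width"])
p,M=cam("wrist");print(np.round(p["hand_eye"],3).tolist(),p["fx"],p["cx"],p["cy"])
go([.536,.04-.03,.25],np.radians(19))
go([.478,.288,.2],np.radians(135))
E
```

```text
1.7 [ 0.19263296 -0.56824918  0.22261875] [[0.947, 0.321, 0.0], [0.321, -0.947, 0.0], [0.0, -0.0, -1.0]] [ 0.74240939 -0.40438205 -0.58947473] 0.08783592378724706
[[-0.0, -0.961, -0.276, 0.076], [1.0, 0.0, -0.0, -0.0], [0.0, -0.276, 0.961, -0.162], [0.0, 0.0, 0.0, 1.0]] 333.8580152091359 255.21264293809313 193.54888062007515
row [ 510.8 -437.4  -27.4] [ 1.0000e-04 -0.0000e+00 -1.5756e+00] j6 -0.06
row [ 510.8 -437.4  -27.4] [-0.000e+00 -1.000e-04  1.566e+00] j6 -0.06
row [ 545.2 -719.3   22.6] [-1.000e-04 -0.000e+00  2.683e+00] j6 -0.06
row [ 545.2 -719.3   22.6] [ 0.     -0.     -0.4586] j6 -0.06
```

```bash
python3 -m inch '511 -466 -27 0 0 -1.575;511 -466 -27 0 0 -1.575;511 -466 -27 0 0 -1.575;511 -466 -27 0 0 -1.575;511 -466 -27 0 0 -1.575;511 -466 -27 0 0 -1.575;511 -466 -27 0 0 -1.575;511 -466 -27 0 0 -1.575;511 -466 -27 0 0 -1.575;511 -466 -27 0 0 -1.575' 87
python3 - <<'E'
from h import *
go([.536,.04,.25],np.radians(19))
E
```

```text
time_s: 2.75
ee_pos: [0.4347, -0.129, 0.2426]
eef_rot: [1.911, 2.492, 0.0]
force: [1.0, -0.6, 0.1]
grip_width: 0.0871
gripper_force: 0.0
row [137.  141.6  -7.3] [ 0.0009  0.0008 -0.0696] j6 -0.63
row [137.  141.6  -7.3] [ 1.200e-03 -1.400e-03  3.072e+00] j6 -0.63
```

```bash
python3 -m inch '137 142 -7 0 0 -0.07;137 142 -7 0 0 -0.07;137 142 -7 0 0 -0.07;137 142 -7 0 0 -0.07;137 142 -7 0 0 -0.07;137 142 -7 0 0 -0.07' 87
python3 - <<'E'
from h import *
p,M=cam("wrist");C=cloud(p,M);np.savez("cr.npz",C=C,f=p["frame"])
s=ctrl.read_state();print(s["ee_pos"],s["force"])
for k in ("cradle","seat","notch","plate_edge"):
    for d in ctrl.mark_of(k,p)[:2]: print(k,round(d["p"],2),w(M,d["centre"]).round(4),px(p,d["centre"]))
cv2.imwrite("pics/wr.png",p["frame"])
go([.478,.288,.2],np.radians(135))
E
```

```text
time_s: 3.35
ee_pos: [0.537, 0.0385, 0.2486]
eef_rot: [-1.828, -2.554, 0.002]
force: [-0.1, -1.0, 0.2]
grip_width: 0.0872
gripper_force: 0.0
[0.53671391 0.03748769 0.24899461] [-0.75187335 -0.39882037  0.81724792]
cradle 0.73 [ 0.5364  0.0391 -0.0008] (255, 160)
cradle 0.42 [ 0.5529 -0.0078  0.0603] (255, 214)
seat 0.58 [0.5352 0.039  0.0181] (254, 163)
plate_edge 0.83 [ 0.5503 -0.0043  0.06  ] (254, 210)
row [257.2  24.6  49.5] [ 0.0000e+00  1.0000e-03 -2.0321e+00] j6 -0.32
row [257.2  24.6  49.5] [ 9.0000e-04 -0.0000e+00  1.1095e+00] j6 -0.32
```

View pics/wr.png

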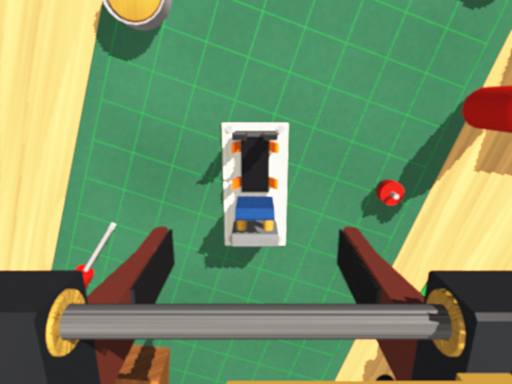

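The cradle is centred at (255,180), with the notched plate up at (255,133) and the blue spring plate at (254,208). I'll measure it from the depth.

Run:
```python
from h import *
d=np.load("cr.npz");C=d["C"];f=d["f"].astype(int);B,G,Rr=f[...,0],f[...,1],f[...,2]
roi=np.zeros(B.shape,bool);roi[110:255,205:305]=1
print("bench z",np.median(C[270:300,230:280,2]))
def rect(m,n):
    q=C[m][:,:2].astype(np.float32);r=cv2.minAreaRect(q);print(n,m.sum(),np.round(r[0],4),np.round(r[1],4),round(r[2],1),"z",np.median(C[m][:,2]).round(4));return r
base=roi&(np.minimum(np.minimum(B,G),Rr)>170)&(C[...,2]<.012);rect(base,"base")
blue=roi&(B>G+30)&(B>Rr+50);rect(blue,"blue")
dirc=None
org=roi&(Rr>170)&(B<90)&(np.indices(B.shape)[0]<200);rect(org,"guides")
seat=roi&(f.max(-1)<50)&(abs(C[...,2]-.016)<.006);rect(seat,"seat")
top=roi&(C[...,2]>.045)&(np.indices(B.shape)[0]<160);rect(top,"ears")
blk=roi&(C[...,2]>.045)&(np.indices(B.shape)[0]>160);rect(blk,"spring+block")
# in cradle frame guess
th=np.radians(109);R2=np.array([[np.cos(th),np.sin(th)],[-np.sin(th),np.cos(th)]]);o=np.array([.5358,.0393])
for n,m in (("base",base),("blue",blue),("guides",org),("seat",seat),("ears",top)):
    q=(C[m][:,:2]-o)@R2.T;print(n,np.percentile(q,[1,50,99],axis=0).round(4).tolist())
q=(C[base][:,:2]-o)@R2.T
for s in (1,-1):
  bins=np.arange(-.1,.045,.006);e=[(x,(s*q[(q[:,0]>=x)&(q[:,0]<x+.006),1]).max()) for x in bins if ((q[:,0]>=x)&(q[:,0]<x+.006)).sum()>3];print(s,np.polyfit(*np.array(e).T,1))
```

```text
bench z 0.0007700851439340073
base 2888 [0.5469 0.0073] [0.0814 0.1615] 18.9 z 0.0042
blue 856 [0.5442 0.0389] [0.0425 0.1504] 8.0 z 0.0584
guides 264 [0.5287 0.06  ] [0.0527 0.1057] 18.2 z 0.0192
seat 1311 [0.5359 0.0381] [0.0299 0.0665] 18.2 z 0.0162
ears 255 [0.5186 0.09  ] [0.048  0.0424] 19.8 z 0.0623
spring+block 1334 [0.5383 0.0306] [0.0551 0.1676] 19.1 z 0.0528
base [[-0.1083, -0.0401], [-0.0092, -0.0214], [0.0469, 0.0395]]
blue [[-0.0525, -0.0202], [-0.0435, 0.0007], [-0.0423, 0.0214]]
guides [[-0.0302, -0.0262], [-0.0191, -0.0187], [0.043, 0.0263]]
seat [[-0.0339, -0.0147], [-0.0013, 0.0006], [0.0295, 0.0151]]
ears [[0.0327, -0.0243], [0.0378, -0.0013], [0.0747, 0.023]]
1 [0.0099055  0.03931613]
-1 [0.00379677 0.04005209]
```

```bash
python3 -m inch '250 25 10 0 0 1.11;250 25 10 0 0 1.11;250 25 10 0 0 1.11;250 25 10 0 0 1.11;250 25 10 0 0 1.11;250 25 10 0 0 1.11;250 25 10 0 0 1.11;250 25 10 0 0 1.11;250 25 10 0 0 1.11;250 25 10 0 0 1.11' 70
python3 - <<'E'
from h import *
p,M=cam("wrist");C=cloud(p,M)
s=ctrl.read_state();print(s["ee_pos"],s["force"],s["joints"])
for k in ("pack","pack_tab"):
    for d in ctrl.mark_of(k,p)[:2]: print(k,round(d["p"],2),w(M,d["centre"]).round(4),px(p,d["centre"]))
near=(abs(C[...,0]-.481)<.07)&(abs(C[...,1]-.29)<.07)
print("bench",np.median(C[near&(C[...,2]<.01)][:,2]))
for lo,hi in ((.037,.05),(.026,.05)):
    m=near&(C[...,2]>lo)&(C[...,2]<hi);q=C[m][:,:2].astype(np.float32);print(m.sum(),cv2.minAreaRect(q),np.median(C[m][:,2]))
cv2.imwrite("pics/wp.png",p["frame"])
E
```

```text
time_s: 4.6
ee_pos: [0.4807, 0.2817, 0.2395]
eef_rot: [-2.9, -1.207, -0.001]
force: [0.4, 0.1, -0.2]
grip_width: 0.07
gripper_force: 0.0
[0.48068114 0.2817024  0.23940819] [0.03104008 0.09780775 0.60325647] [ 4.69040891e-01 -2.09659633e-02  1.31563763e+00 -1.06625829e-05
  1.84647194e+00  1.25107538e+00]
pack 0.77 [0.4794 0.285  0.0037] (252, 161)
pack 0.38 [0.535  0.0356 0.0133] (419, 268)
pack_tab 0.58 [0.5103 0.3211 0.0273] (249, 123)
bench 0.0008173867306415505
2083 ((0.47924476861953735, 0.2881608307361603), (0.0702962651848793, 0.03603185713291168), 44.17146682739258) 0.04238189852845664
2261 ((0.48353007435798645, 0.2923239469528198), (0.08224541693925858, 0.03603185713291168), 44.17146682739258) 0.04230164685745974
```

Run:
```python
from h import *
go([.4792,.2882,.008],np.radians(-45.8))
```

```text
row [  3.4  -5.5 231.3] [ 0.0001 -0.0003  0.0164] j6 1.25
row [  3.4  -5.5 231.3] [ 5.0000e-04  1.0000e-04 -3.1252e+00] j6 1.25
```

View pics/wp.png

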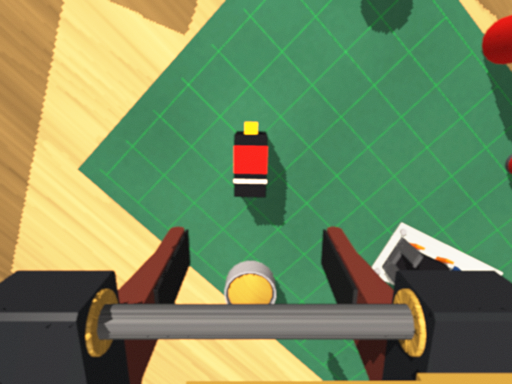

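The battery is at (251,165) with the yellow tab pointing up-image at (251,128), which matches the measured yaw of 44°. The fingers straddle it, so I'll descend and grip.

```bash
python3 -m inch '3.4 -5.5 45 0 0 0.016;3.4 -5.5 95 0 0 0.016;3.4 -5.5 145 0 0 0.016;3.4 -5.5 185 0 0 0.016;3.4 -5.5 210 0 0 0.016;3.4 -5.5 225 0 0 0.016;3.4 -5.5 231 0 0 0.016;3.4 -5.5 231 0 0 0.016;3.4 -5.5 231 0 0 0.016' 70
python3 -m inch '0 0 0 0 0 0;0 0 0 0 0 0;0 0 0 0 0 0;0 0 0 0 0 0;0 0 0 0 0 0;0 0 0 0 0 0' 20
```

```text
time_s: 5.65
ee_pos: [0.4801, 0.2892, 0.0101]
eef_rot: [-2.911, -1.181, -0.005]
force: [-0.2, 0.4, 0.2]
grip_width: 0.0697
gripper_force: 0.0
time_s: 6.25
ee_pos: [0.4791, 0.2887, 0.0083]
eef_rot: [2.911, 1.181, 0.0]
force: [-0.2, -0.6, 0.9]
grip_width: 0.0355
gripper_force: 30.0
```

```bash
python3 -m inch '0 0 -20 0 0 0;0 0 -60 0 0 0;0 0 -100 0 0 0;0 0 -125 0 0 0;0 0 -125 0 0 0;0 0 -125 0 0 0' 20
python3 - <<'E'
from h import *
o=np.array([.5362,.0382]);d=np.array([np.cos(np.radians(108.9)),np.sin(np.radians(108.9))])
go([*(o-.002*d),.12],np.radians(18.9))
E
```

```text
time_s: 6.85
ee_pos: [0.4787, 0.2886, 0.1319]
eef_rot: [2.911, 1.181, -0.001]
force: [-0.4, 0.0, -2.6]
grip_width: 0.0357
gripper_force: 30.0
row [-134.1  221.5   12. ] [-8.0000e-04  6.0000e-04 -1.1298e+00] j6 1.28
row [-134.1  221.5   12. ] [7.0000e-04 9.0000e-04 2.0118e+00] j6 1.28
```

```bash
python3 -m inch '-134 221.5 10 0 0 -1.13;-134 221.5 10 0 0 -1.13;-134 221.5 10 0 0 -1.13;-134 221.5 10 0 0 -1.13;-134 221.5 10 0 0 -1.13;-134 221.5 10 0 0 -1.13;-134 221.5 10 0 0 -1.13;-134 221.5 10 0 0 -1.13;-134 221.5 10 0 0 -1.13;-134 221.5 10 0 0 -1.13' 20
python3 - <<'E'
from h import *
p,M=cam("wrist");cv2.imwrite("pics/wc.png",p["frame"])
C=cloud(p,M);np.savez("cr2.npz",C=C,f=p["frame"])
o=np.array([.5362,.0382]);d=np.array([np.cos(np.radians(108.9)),np.sin(np.radians(108.9))])
s=ctrl.read_state();print(s["ee_pos"],(s["ee_pos"][:2]-o)@d)
go([*(o-.002*d),.12],np.radians(18.9))
E
```

```text
time_s: 7.85
ee_pos: [0.5362, 0.0365, 0.1207]
eef_rot: [-1.83, -2.55, 0.003]
force: [0.2, -0.6, -2.4]
grip_width: 0.0357
gripper_force: 30.0
[0.53640659 0.03664052 0.12132487] -0.0015423218620045445
row [-0.5  0.3  1.3] [-0.0027 -0.0009 -0.0031] j6 -0.32
row [-0.5  0.3  1.3] [-1.4000e-03  4.2000e-03  3.1384e+00] j6 -0.32
```

View pics/wc.png

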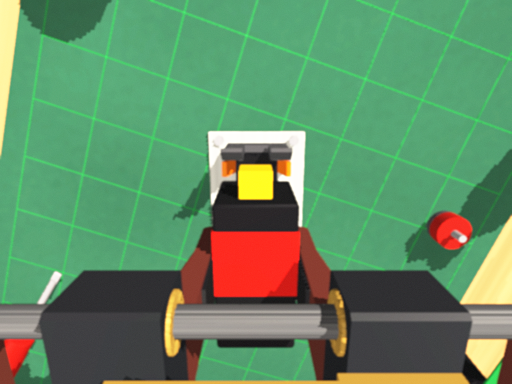

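Run:
```python
from h import *
D=np.load("cr2.npz");C=D["C"];f=D["f"].astype(int)
o=np.array([.5362,.0382]);th=np.radians(108.9);R2=np.array([[np.cos(th),np.sin(th)],[-np.sin(th),np.cos(th)]])
Q=(C[...,:2]-o)@R2.T;Z=C[...,2]
roi=np.zeros(Z.shape,bool);roi[125:300,200:310]=1
yel=roi&(f[...,1]>150)&(f[...,0]<80)&(f[...,2]>180)
for n,m in (("yellow",yel&(Z>.1)),("battop",roi&(Z>.148)),("ears",roi&(Z>.054)&(Z<.075)),("base",roi&(Z<.012)&(f.min(-1)>170))):
    print(n,m.sum(),np.percentile(Q[m],[2,50,98],axis=0).round(4).tolist(),np.percentile(Z[m],[5,50,95]).round(4))
```

```text
yellow 1179 [[0.0331, -0.0068], [0.0402, 0.0003], [0.0452, 0.0071]] [0.1367 0.1465 0.1477]
battop 9929 [[-0.0098, -0.0192], [0.0105, 0.0004], [0.0332, 0.0201]] [0.1532 0.155  0.1687]
ears 542 [[0.033, -0.0236], [0.0385, 0.0093], [0.0427, 0.0232]] [0.0547 0.0621 0.0647]
base 2652 [[-0.0197, -0.0405], [0.0349, -0.0074], [0.0479, 0.0392]] [0.002  0.0042 0.0065]
```

```bash
python3 -m inch '-1 0.4 20 0 0 -0.002;-1 0.4 45 0 0 -0.002;-1 0.4 60 0 0 -0.002;-1 0.4 70 0 0 -0.002;-1 0.4 78 0 0 -0.002;-1 0.4 84 0 0 -0.002;-1 0.4 84 0 0 -0.002' 20
python3 -m inch '0 0 2 0 0 0;0 0 4 0 0 0;0 0 6 0 0 0;0 0 8 0 0 0;0 0 8 0 0 0;0 0 8 0 0 0' 20
```

```text
time_s: 8.6
ee_pos: [0.5377, 0.0357, 0.0387]
eef_rot: [-1.824, -2.557, 0.001]
force: [-0.2, 0.2, -2.5]
grip_width: 0.0362
gripper_force: 30.0
time_s: 9.2
ee_pos: [0.5378, 0.0357, 0.0311]
eef_rot: [-1.824, -2.558, 0.0]
force: [0.1, 0.7, -1.9]
grip_width: 0.0359
gripper_force: 30.0
```

```bash
python3 -m inch '0 0 1 0 0 0;0 0 2 0 0 0;0 0 3 0 0 0;0 0 4 0 0 0;0 0 5 0 0 0;0 0 6 0 0 0;0 0 6.5 0 0 0;0 0 6.5 0 0 0;0 0 6.5 0 0 0' 20
```

```text
time_s: 10.1
ee_pos: [0.5379, 0.0356, 0.0247]
eef_rot: [1.824, 2.558, 0.0]
force: [0.5, 0.2, -2.0]
grip_width: 0.0356
gripper_force: 30.0
```

```bash
python3 -m inch '0 0 0.5 0 0 0;0 0 0.8 0 0 0;0 0 0.8 0 0 0;0.5 0 0.8 0 0 0;1 0 0.8 0 0 0;1.5 0 0.8 0 0 0;1.5 0 0.8 0 0 0;1.5 0 0.8 0 0 0' 20
```

```text
time_s: 10.9
ee_pos: [0.5379, 0.0368, 0.0243]
eef_rot: [1.823, 2.557, 0.001]
force: [1.1, -3.1, 2.0]
grip_width: 0.0356
gripper_force: 30.0
```

```bash
python3 -m inch '0.5 0 0 0 0 0;0.5 0 0 0 0 0;0.5 0 0 0 0 0' 20;python3 -m inch '0.5 0 0 0 0 0;0.5 0 0 0 0 0;0.5 0 0 0 0 0' 20
```

```text
time_s: 11.2
ee_pos: [0.5378, 0.0368, 0.0243]
eef_rot: [1.823, 2.556, -0.0]
force: [2.9, -5.0, 1.9]
grip_width: 0.0359
gripper_force: 30.0
time_s: 11.5
ee_pos: [0.5378, 0.0368, 0.0244]
eef_rot: [1.823, 2.555, -0.001]
force: [2.4, -6.3, 2.5]
grip_width: 0.0359
gripper_force: 30.0
```

```bash
python3 -m inch '0 0 0 0 0 0;0 0 0 0 0 0;0 0 0 0 0 0;0 0 0 0 0 0;0 0 -30 0 0 0;0 0 -80 0 0 0;0 0 -130 0 0 0;0 0 -180 0 0 0;0 0 -200 0 0 0;0 0 -200 0 0 0' 60
python3 -m inch '0 0 0 0 0 0;0 0 0 0 0 0;0 0 0 0 0 0' 60
python3 - <<'E'
from h import *
p,M=cam("wrist");cv2.imwrite("pics/ws.png",p["frame"]);C=cloud(p,M);np.savez("cr3.npz",C=C,f=p["frame"])
f=p["frame"].astype(int)
o=np.array([.5362,.0382]);th=np.radians(108.9);R2=np.array([[np.cos(th),np.sin(th)],[-np.sin(th),np.cos(th)]])
Q=(C[...,:2]-o)@R2.T;Z=C[...,2]
near=(abs(Q[...,0])<.075)&(abs(Q[...,1])<.05)
B,G,Rr=f[...,0],f[...,1],f[...,2]
for n,m in (("yellow",near&(G>150)&(B<80)&(Rr>180)),("battop",near&(Z>.053)&(abs(Q[...,0])<.031)),("blue",near&(B>G+30)&(B>Rr+50)),("ears",near&(Z>.054)&(Q[...,0]>.03)),("base",near&(Z<.012)&(f.min(-1)>170))):
    print(n,m.sum(),np.percentile(Q[m],[2,50,98],axis=0).round(4).tolist(),np.percentile(Z[m],[2,50,98]).round(4))
    if n in("battop","base"): print(cv2.minAreaRect(C[m][:,:2].astype(np.float32)))
s=ctrl.read_state();print(s["ee_pos"],s["force"])
g=np.array([.486,-.3025])
go([*g,.25],np.radians(13))
E
```

```text
time_s: 12.5
ee_pos: [0.5384, 0.0382, 0.2285]
eef_rot: [1.82, 2.553, 0.007]
force: [0.2, 0.0, -0.1]
grip_width: 0.0602
gripper_force: 0.0
time_s: 12.8
ee_pos: [0.5363, 0.038, 0.2213]
eef_rot: [-1.822, -2.555, 0.004]
force: [-0.7, -0.3, -0.6]
grip_width: 0.0599
gripper_force: 0.0
yellow 2421 [[0.0171, -0.049], [0.0194, -0.0139], [0.0412, 0.0308]] [0.0399 0.3268 0.3288]
battop 35516 [[-0.0108, -0.0474], [0.0223, -0.0002], [0.0304, 0.0475]] [0.0581 0.3187 0.3277]
((0.5361947417259216, 0.038215670734643936), (0.09999068081378937, 0.06196417659521103), 18.901126861572266)
blue 661 [[-0.0519, -0.0204], [-0.0455, -0.0005], [-0.0413, 0.0209]] [0.0486 0.0626 0.0695]
ears 11578 [[0.0302, -0.0491], [0.0331, 0.0133], [0.0345, 0.0491]] [0.0605 0.3199 0.3263]
base 2546 [[-0.0712, -0.0398], [0.0002, -0.0241], [0.0479, 0.0382]] [0.0023 0.0042 0.007 ]
((0.5405659675598145, 0.025832902640104294), (0.08139453828334808, 0.12372104078531265), 18.83841323852539)
[0.53641916 0.0380085  0.22171699] [-0.20096653  0.36365584  0.04037275]
row [-305.4 -158.7  -28.1] [-0.0033 -0.0009  0.1051] j6 -0.32
row [-305.4 -158.7  -28.1] [ 1.4000e-03 -5.1000e-03 -3.0365e+00] j6 -0.32
```

View pics/ws.png

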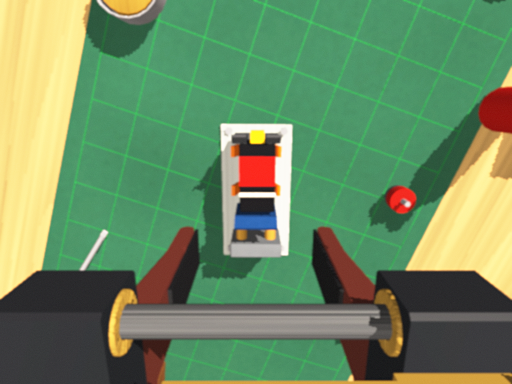

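The battery is seated, with the yellow tab in the notch at (257,137) and the blue plate at (256,220). Next I'll measure the gap with the gripper filtered out, then go to the gauge.

```bash
python3 - <<'E'
from h import *
D=np.load("cr3.npz");C=D["C"];f=D["f"].astype(int)
o=np.array([.5362,.0382]);th=np.radians(108.9);R2=np.array([[np.cos(th),np.sin(th)],[-np.sin(th),np.cos(th)]])
Q=(C[...,:2]-o)@R2.T;Z=C[...,2];B,G,Rr=f[...,0],f[...,1],f[...,2]
near=(abs(Q[...,0]+.01)<.065)&(abs(Q[...,1])<.045)&(Z<.09)
blue=near&(B>G+30)&(B>Rr+50)
for n,m in (("yellow",near&(G>150)&(B<80)&(Rr>180)),("battop",near&~blue&(Z>.054)&(abs(Q[...,0])<.037)&(abs(Q[...,1])<.022)),("blue",blue),("ears",near&(Z>.054)&(Q[...,0]>.03))):
    print(n,m.sum(),np.percentile(Q[m],[1,50,99],axis=0).round(4).tolist(),np.percentile(Z[m],[2,50,98]).round(4))
m=near&(abs(Q[...,1])<.003)
for r in range(195,235): 
    k=np.where(m[r])[0]
    if len(k): c=int(k.mean());print(r,Q[r,c].round(4),Z[r,c].round(4),f[r,c])
E
python3 -m inch '-306 -159 -10 0 0 0.105;-306 -159 -10 0 0 0.105;-306 -159 -10 0 0 0.105;-306 -159 -10 0 0 0.105;-306 -159 -10 0 0 0.105;-306 -159 -10 0 0 0.105;-306 -159 -10 0 0 0.105;-306 -159 -10 0 0 0.105;-306 -159 -10 0 0 0.105;-306 -159 -10 0 0 0.105' 60
python3 - <<'E'
from h import *
p,M=cam("wrist");C=cloud(p,M);s=ctrl.read_state();print(s["ee_pos"],s["joints"])
f=p["frame"].astype(int);B,G,Rr=f[...,0],f[...,1],f[...,2]
Z=C[...,2];near=(abs(C[...,0]-.486)<.055)&(abs(C[...,1]+.3025)<.055)
for n,m in (("handle",near&(Z>.102)&(Z<.125)),("stand",near&(Z>.054)&(Z<.07))):
    print(n,m.sum(),cv2.minAreaRect(C[m][:,:2].astype(np.float32)),C[m][:,:2].mean(0),np.median(Z[m]))
for d in ctrl.mark_of("gauge",p)[:3]: print(d["p"],w(M,d["centre"]).round(4),px(p,d["centre"]))
E
```

```text
yellow 238 [[-0.0735, -0.0263], [0.0366, -0.0032], [0.0446, 0.0063]] [0.021  0.0498 0.052 ]
battop 2547 [[-0.0359, -0.0193], [0.0013, -0.0014], [0.0358, 0.0166]] [0.0563 0.0584 0.0599]
blue 661 [[-0.052, -0.0209], [-0.0455, -0.0005], [-0.0412, 0.0212]] [0.0486 0.0626 0.0695]
ears 394 [[0.03, -0.0239], [0.0365, -0.0008], [0.0428, 0.0235]] [0.0544 0.0592 0.065 ]
195 [-0.0185  0.0006] 0.0593 [255 255 255]
196 [-0.0198  0.0006] 0.0587 [243 255 255]
197 [-0.0208  0.0006] 0.0588 [147 171 192]
198 [-0.0222  0.0006] 0.0578 [52 58 64]
199 [-0.0232  0.0006] 0.058 [30 27 31]
200 [-0.0244  0.0006] 0.0575 [35 33 35]
201 [-0.0252  0.0006] 0.0585 [36 35 37]
202 [-0.0264  0.0006] 0.0581 [37 37 39]
203 [-0.0273  0.0006] 0.0584 [38 36 40]
204 [-0.0285  0.0006] 0.058 [38 35 38]
205 [-0.0295  0.0006] 0.0582 [36 36 38]
206 [-0.0309  0.0006] 0.0573 [35 34 37]
207 [-0.0319  0.0006] 0.0575 [36 34 36]
208 [-0.0328  0.0006] 0.0582 [35 32 36]
209 [-0.0336  0.0006] 0.059 [34 35 37]
210 [-0.035   0.0006] 0.0579 [36 35 35]
211 [-0.0358  0.0006] 0.0589 [41 33 30]
212 [-0.0424  0.0006] 0.0429 [52 32 23]
213 [-0.041
[... 749 characters left out ...]
 0.2333]
eef_rot: [-1.954, -2.459, -0.001]
force: [0.2, 0.4, 0.1]
grip_width: 0.0595
gripper_force: 0.0
[ 0.48681865 -0.30182232  0.23358213] [-6.14616145e-01  2.04684105e-02  1.28453900e+00  3.98286590e-04
  1.83714261e+00 -8.43091833e-01]
handle 666 ((0.4870786666870117, -0.30242541432380676), (0.017126664519309998, 0.029098378494381905), 12.826044082641602) [ 0.48689355 -0.3016605 ] 0.11002869619369934
stand 2705 ((0.4873257279396057, -0.30263206362724304), (0.05600870028138161, 0.06564593315124512), 12.970298767089844) [ 0.48629701 -0.29857328] 0.06220732578518945
0.79 [ 0.5211 -0.4236  0.0121] (260, 263)
0.75 [ 0.3544 -0.3616  0.0109] (135, 188)
0.65 [ 0.4871 -0.2996  0.0603] (256, 172)
```

Run:
```python
from h import *
go([.4872,-.3025,.068],np.radians(12.9))
```

```text
row [-8.000e-01  1.000e-01  1.658e+02] [ 0.0001 -0.0003  0.0038] j6 -0.84
row [-8.000e-01  1.000e-01  1.658e+02] [ 4.0000e-04  2.0000e-04 -3.1378e+00] j6 -0.84
```

```bash
python3 -m inch '-0.8 0.2 40 0 0 0.003;-0.8 0.2 85 0 0 0.003;-0.8 0.2 120 0 0 0.003;-0.8 0.2 145 0 0 0.003;-0.8 0.2 160 0 0 0.003;-0.8 0.2 166 0 0 0.003;-0.8 0.2 166 0 0 0.003;-0.8 0.2 166 0 0 0.003' 50
python3 -m inch '0 0 0 0 0 0;0 0 0 0 0 0;0 0 0 0 0 0;0 0 0 0 0 0;0 0 0 0 0 0;0 0 0 0 0 0;0 0 0 0 0 0' 5
```

```text
time_s: 14.75
ee_pos: [0.4877, -0.3042, 0.0697]
eef_rot: [1.957, 2.454, 0.0]
force: [0.9, -0.7, 0.6]
grip_width: 0.0497
gripper_force: 0.0
time_s: 15.45
ee_pos: [0.4869, -0.3039, 0.0681]
eef_rot: [1.959, 2.456, -0.0]
force: [-0.7, -0.4, 2.5]
grip_width: 0.018
gripper_force: 30.0
```

```bash
python3 -m inch '0 0 -10 0 0 0;0 0 -30 0 0 0;0 0 -55 0 0 0;0 0 -85 0 0 0;0 0 -115 0 0 0;0 0 -115 0 0 0;0 0 -115 0 0 0;0 0 -115 0 0 0' 5
python3 - <<'E'
from h import *
o=np.array([.5362,.0382]);th=np.radians(108.9);d=np.array([np.cos(th),np.sin(th)]);y=np.array([-d[1],d[0]])
p=o-.0398*d-.0005*y;print(p)
go([*p,.185],th)
E
```

```text
time_s: 16.25
ee_pos: [0.4863, -0.3035, 0.181]
eef_rot: [-1.957, -2.454, 0.0]
force: [-0.5, -0.6, -1.1]
grip_width: 0.0181
gripper_force: 30.0
[0.54956496 0.00070776]
row [282.5 129.2  -3.7] [ 4.0000e-04 -3.2000e-03 -1.6767e+00] j6 -0.84
row [282.5 129.2  -3.7] [-3.1000e-03 -4.0000e-04  1.4649e+00] j6 -0.84
```

```bash
python3 -m inch '282 129 0 0 0 1.465;282 129 0 0 0 1.465;282 129 0 0 0 1.465;282 129 0 0 0 1.465;282 129 0 0 0 1.465;282 129 0 0 0 1.465;282 129 0 0 0 1.465;282 129 0 0 0 1.465;282 129 0 0 0 1.465;282 129 0 0 0 1.465' 5
python3 -m inch '0 0 0 0 0 0;0 0 0 0 0 0;0 0 0 0 0 0' 5
python3 - <<'E'
from h import *
s=ctrl.read_state();print(s["time_s"],s["ee_pos"])
p,M=cam("wrist");cv2.imwrite("pics/wg.png",p["frame"]);C=cloud(p,M);np.savez("cr4.npz",C=C,f=p["frame"])
for k in ("gauge_tip","plate_edge","pack"):
  for d in ctrl.mark_of(k,p)[:2]: print(k,round(d["p"],2),w(M,d["centre"]).round(4),px(p,d["centre"]))
go([.5496,.0007,.16],np.radians(108.9))
E
```

```text
time_s: 17.25
ee_pos: [0.5492, 0.0004, 0.1804]
eef_rot: [-3.089, -0.566, 0.006]
force: [0.3, -0.1, -0.4]
grip_width: 0.0183
gripper_force: 30.0
time_s: 17.55
ee_pos: [0.5497, -0.0003, 0.182]
eef_rot: [-3.088, -0.579, 0.002]
force: [0.0, -0.6, -0.8]
grip_width: 0.0182
gripper_force: 30.0
17.55 [ 5.49697220e-01 -3.43187897e-04  1.82041209e-01]
gauge_tip 0.54 [0.5458 0.0016 0.118 ] (251, 211)
plate_edge 0.97 [ 0.5525 -0.0038  0.0604] (260, 185)
pack 0.63 [0.5395 0.0353 0.0195] (218, 173)
row [ 0.  -1.1 22.8] [-1.0000e-04 -1.0000e-04 -3.1028e+00] j6 1.14
row [ 0.  -1.1 22.8] [-0.0001  0.0001  0.0388] j6 1.14
```

View pics/wg.png

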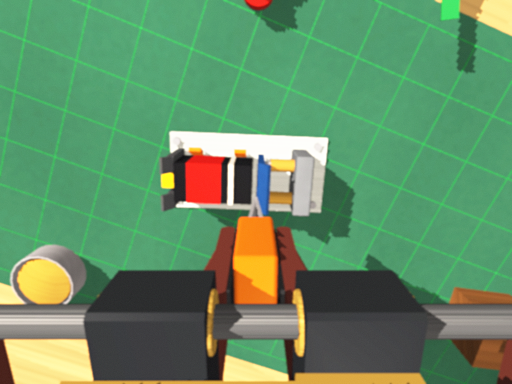

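Gauge tip at (256,205), gap at about (254,185) between the battery and the blue plate. I'll correct the yaw, lower to just above the flare, and measure the tip against the gap.

```bash
python3 -m inch '0 -0.6 10 0 0 0.039;0 -1.1 20 0 0 0.039;0 -1.1 32 0 0 0.039;0 -1.1 38 0 0 0.039;0 -1.1 38 0 0 0.039;0 -1.1 38 0 0 0.039' 5
python3 - <<'E'
from h import *
s=ctrl.read_state()
p,M=cam("wrist");C=cloud(p,M);f=p["frame"].astype(int);np.savez("cr5.npz",C=C,f=f)
o=np.array([.5362,.0382]);th=np.radians(108.9);R2=np.array([[np.cos(th),np.sin(th)],[-np.sin(th),np.cos(th)]])
print(s["ee_pos"],(R2@(s["ee_pos"][:2]-o)).round(4),np.degrees(np.arctan2(*R.from_rotvec(s["eef_rot"]).as_matrix()[[1,0],1])))
Q=(C[...,:2]-o)@R2.T;Z=C[...,2];B,G,Rr=f[...,0],f[...,1],f[...,2]
near=(abs(Q[...,0]+.01)<.07)&(abs(Q[...,1])<.045)
blue=near&(Z<.075)&(B>G+30)&(B>Rr+50)
bat=near&~blue&(Z>.054)&(Z<.063)&(abs(Q[...,1])<.016)&(Q[...,0]<.03)&(Q[...,0]>-.039)
print("bat",bat.sum(),np.percentile(Q[bat],[.5,2,50],axis=0).round(4).tolist())
e=blue&(Z<.060);print("blue edge",e.sum(),np.percentile(Q[e],[2,50,98],axis=0).round(4).tolist(),np.median(Z[e]))
bl=near&(Z>.0765)&(Z<.125)&(abs(Q[...,0]+.04)<.02)&(f.max(-1)-f.min(-1)<60)
print("blade",bl.sum())
for a in np.arange(.077,.125,.006):
    k=bl&(Z>=a)&(Z<a+.006)
    if k.sum()>2: print(a.round(3),k.sum(),Q[k].mean(0).round(4),Q[k].min(0).round(4),Q[k].max(0).round(4))
i=cv2.resize(p["frame"][130:260,170:330],None,fx=4,fy=4,interpolation=cv2.INTER_CUBIC);cv2.imwrite("pics/tip.png",i)
E
```

```text
time_s: 18.35
ee_pos: [0.5496, 0.0008, 0.1448]
eef_rot: [-3.099, -0.515, 0.0]
force: [0.7, -0.0, -1.1]
grip_width: 0.0182
gripper_force: 30.0
[0.54955346 0.0007915  0.14482364] [-0.0397 -0.0005] -71.14697913723931
bat 3310 [[-0.0368, -0.0158], [-0.0353, -0.0155], [-0.003, -0.0007]]
blue edge 146 [[-0.0469, -0.0222], [-0.0431, -0.0185], [-0.0422, 0.0046]] 0.057898151898464686
blade 166
0.083 8 [-0.0395 -0.0099] [-0.0406 -0.0102] [-0.0385 -0.0098]
0.089 14 [-0.0396 -0.01  ] [-0.0412 -0.0104] [-0.0378 -0.0096]
0.095 41 [-0.0395 -0.0075] [-0.0418 -0.0103] [-0.0379 -0.0019]
0.101 22 [-0.0396 -0.0095] [-0.0418 -0.0104] [-0.0372 -0.0046]
0.107 31 [-0.0392 -0.0088] [-0.0423 -0.0105] [-0.0361 -0.0052]
0.113 31 [-0.0394 -0.0096] [-0.0429 -0.0104] [-0.0356 -0.0073]
0.119 19 [-0.0401 -0.01  ] [-0.0434 -0.0104] [-0.0357 -0.0096]
```

View pics/tip.png

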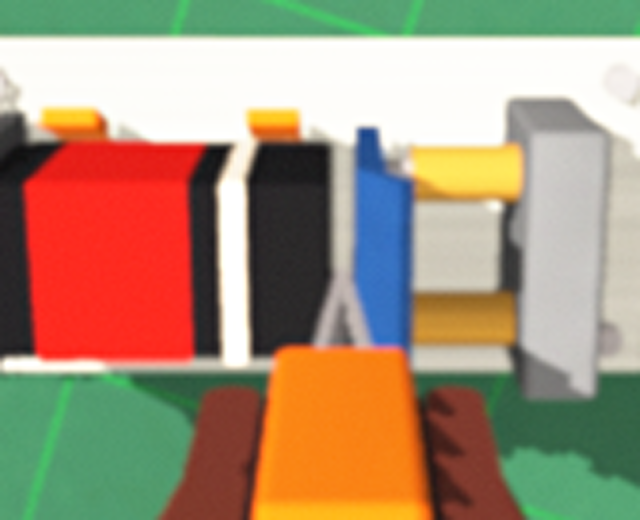

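The tip at x −39.5 mm is centred in the gap (−36.8 to −42), with the V of the blade at crop (342,280) right over it. I'll go down to just before contact.

```bash
python3 -m inch '0 0 6 0 0 0;0 0 12 0 0 0;0 0 18 0 0 0;0 0 22 0 0 0;0 0 26 0 0 0;0 0 30 0 0 0;0 0 34 0 0 0;0 0 34 0 0 0' 5
python3 -m inch '0 0 2 0 0 0;0 0 4 0 0 0;0 0 4 0 0 0' 5
python3 -m inch '0 0 2 0 0 0;0 0 4 0 0 0;0 0 4 0 0 0' 5
```

```text
time_s: 19.2
ee_pos: [0.5493, 0.0008, 0.1101]
eef_rot: [-3.099, -0.514, 0.002]
force: [0.4, -0.5, -0.8]
grip_width: 0.0181
gripper_force: 30.0
time_s: 19.5
ee_pos: [0.5495, 0.0008, 0.1066]
eef_rot: [-3.099, -0.514, 0.0]
force: [0.9, -0.4, -0.6]
grip_width: 0.0183
gripper_force: 30.0
time_s: 19.8
ee_pos: [0.5495, 0.0008, 0.1025]
eef_rot: [-3.099, -0.514, 0.001]
force: [-0.1, 0.9, -1.7]
grip_width: 0.0178
gripper_force: 30.0
```

```bash
python3 -m inch '0 0 1.5 0 0 0;0 0 3 0 0 0' 5
python3 -m inch '0 0 1.5 0 0 0;0 0 3 0 0 0' 5
python3 -m inch '0 0 1.5 0 0 0;0 0 3 0 0 0' 5
```

```text
time_s: 20.0
ee_pos: [0.5498, 0.0007, 0.1001]
eef_rot: [3.099, 0.514, 0.001]
force: [-0.2, -0.2, 0.8]
grip_width: 0.0176
gripper_force: 30.0
time_s: 20.2
ee_pos: [0.5499, 0.0007, 0.0973]
eef_rot: [3.099, 0.514, 0.002]
force: [1.2, 0.3, 3.1]
grip_width: 0.0181
gripper_force: 30.0
time_s: 20.4
ee_pos: [0.55, 0.0007, 0.0944]
eef_rot: [3.099, 0.514, 0.002]
force: [0.1, -1.7, 4.8]
grip_width: 0.0182
gripper_force: 30.0
```

```bash
python3 -m inch '0 0 1 0 0 0;0 0 2 0 0 0;0 0 3 0 0 0' 5
python3 -m inch '0 0 1 0 0 0;0 0 2 0 0 0' 5
python3 -m inch '0 0 0 0 0 0;0 0 0 0 0 0;0 0 0 0 0 0;0 0 0 0 0 0;0 0 0 0 0 0;0 0 0 0 0 0' 5
python3 - <<'E'
from h import *
p,M=cam("wrist");C=cloud(p,M);f=p["frame"].astype(int)
s=ctrl.read_state();print(s["time_s"],s["ee_pos"],s["force"],s["moment"])
o=np.array([.5362,.0382]);th=np.radians(108.9);R2=np.array([[np.cos(th),np.sin(th)],[-np.sin(th),np.cos(th)]])
Q=(C[...,:2]-o)@R2.T;Z=C[...,2];B,G,Rr=f[...,0],f[...,1],f[...,2]
def st(C,f):
    Q=(C[...,:2]-o)@R2.T;Z=C[...,2];B,G,Rr=f[...,0],f[...,1],f[...,2]
    m=(abs(Q[...,0]+.045)<.02)&(Q[...,1]>.009)&(Q[...,1]<.02)&(Z<.075)&(B>G+30)&(B>Rr+50)&(Z>.05)
    n=(Z>.054)&(Z<.063)&(abs(Q[...,1])<.016)&(Q[...,0]<.03)&(Q[...,0]>-.039)&(B<=G+30)
    print("blue",m.sum(),np.percentile(Q[m][:,0],[2,10,50,90,98]).round(4),"bat",np.percentile(Q[n][:,0],[.5,2]).round(4),np.percentile(Z[n],[5,50,95]).round(4))
D=np.load("cr5.npz");st(D["C"],D["f"]);st(C,f)
cv2.imwrite("pics/fin.png",cv2.resize(p["frame"][100:280,150:370],None,fx=3,fy=3))
E
```

```text
time_s: 20.7
ee_pos: [0.55, 0.0007, 0.0916]
eef_rot: [3.099, 0.514, 0.002]
force: [0.0, -0.6, 6.8]
grip_width: 0.0178
gripper_force: 30.0
time_s: 20.9
ee_pos: [0.5501, 0.0006, 0.0899]
eef_rot: [3.099, 0.514, 0.003]
force: [-0.1, -1.7, 7.9]
grip_width: 0.0177
gripper_force: 30.0
time_s: 21.5
ee_pos: [0.5501, 0.0006, 0.0897]
eef_rot: [3.099, 0.514, 0.003]
force: [0.3, -0.3, 5.0]
grip_width: 0.0176
gripper_force: 30.0
21.55 [0.55011133 0.00062048 0.08970927] [ 0.80358568 -0.46922621  5.63018893] [-0.2513408  -0.0137052   0.06122259]
blue 18 [-0.0513 -0.0507 -0.0465 -0.0451 -0.0446] bat [-0.0368 -0.0353] [0.0573 0.0584 0.0595]Traceback (most recent call last):
  File "<stdin>", line 11, in <module>
  File "<stdin>", line 10, in st
    return _quantile_unchecked(
        a, q, axis, out, overwrite_input, method, keepdims, weights)
    return _ureduce(a,
                    func=_quantile_ureduce_func,
    ...<5 lines>...
                    overwrite_input=overwrite_input,
                    method=method)
    r = func(a, **kwargs)
    result = _quantile(arr,
                       quantiles=q,
    ...<2 lines>...
                       out=out,
                       weights=wgt)
    slices_having_nans = np.isnan(arr[-1, ...])
                                  ~~~^^^^^^^^^
IndexError: index -1 is out of bounds for axis 0 with size 0
```

Run:
```python
from h import *
p,M=cam("side");cv2.imwrite("pics/fin.png",cv2.resize(p["frame"][140:260,180:310],None,fx=4.5,fy=4.5,interpolation=cv2.INTER_CUBIC))
for k in ("pack_tab","plate_edge"):
  for d in ctrl.mark_of(k,p)[:1]: print(k,d["p"],w(M,d["centre"]).round(4))
```

```text
pack_tab 0.65 [0.5245 0.0796 0.0416]
plate_edge 0.49 [ 0.5496 -0.0025  0.0553]
```

View pics/fin.png

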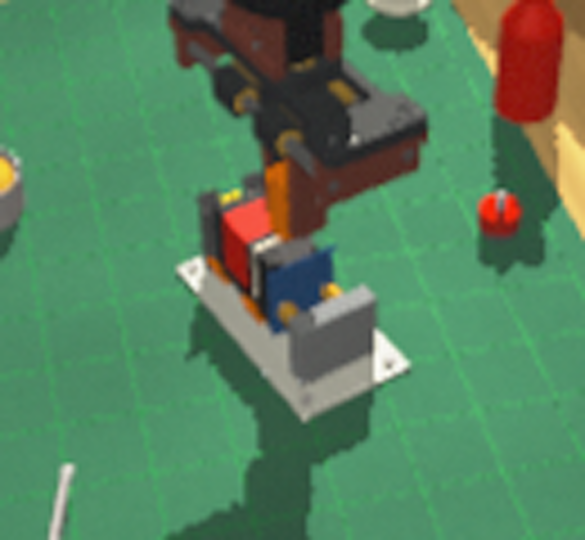

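The battery sits flat in the cradle, with the tab in the notch at (230,195). The gauge is held at (280,200) with its blade between the battery and the blue plate at (300,285). Drag while moving was about 8.7 N, so the spring plate is about 2 mm back. Handing in.

```bash
python3 -c "
from workcell import ctrl
s=ctrl.read_state();print(s['force'],s['gripper_force'],s['dq']);print(ctrl.sign_off())"
```

```text
[-0.24835398 -0.87700267  5.74031063] 30.000905692577362 [-0.00062106  0.00082038  0.00027589  0.00014344  0.00208483 -0.00177053]
the job is handed in; nothing more can be done
None
```

I handed the job in with the battery seated flat, its connector in the notch against the plate, and the orange gauge still held snug in the gap; the spring plate is about 2 mm back, judged from drag and depth rather than measured directly, and the judge's verdict was not shown.

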